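Unlock the air valve and set it to the red mark

TASK

Bring the bench air valve into use: pull the red locking pin out of the sloping dial and put it in the small grey tray. Then turn the black valve handle until its yellow pointer stands on the red mark at the edge of the dial, and let go; leave the red mark where it is.

Things in the scene. Friction and masses are not known exactly. Their poses are not given: they have to be found in the camera images.
- valve_stand: Grey round pedestal (foot 100 mm across) fixed to the cabinet top; origin under its centre on the surface, z up. It carries a round aluminium dial (113 mm across, 6 mm thick, middle of its underside 95 mm above the origin) that slopes 35 degrees down to the stand's own -x side, which faces roughly to the robot. The valve spindle stands square on the dial, leaning 35 degrees to the stand's -x.
- valve_grip (a point): On the spindle axis inside the black bar handle, 45 mm from the dial's underside. z = spindle, up out of the dial; x = along the bar to the pointer's side. Bar 60 mm long (x), 12 mm wide (y), 26 mm tall (z -15 to +11 mm from here): grip across the 12 mm. A round hub (27 mm across) is just under the bar. It turns stiffly (about 0.1 Nm) and stays where it is left.
- valve_pointer (a point): Tip of the yellow pointer that turns with the handle, 46 mm from the spindle; axes as valve_grip.
- set_mark (a point): The red mark on the edge of the dial, 50 mm from the spindle; its x axis points from the spindle out to the mark, its z axis is the spindle. It is tight on the rim and must stay where it is; its place differs every time.
- valve (a joint): Angle of the valve handle in rad: 0 is shut (start 0 to 0.04), growing as it turns counter-clockwise looking down on the dial (about the spindle, z of valve_grip), stop at 1.75. At 0 the pointer lies 160 degrees counter-clockwise from the uphill direction of the dial (the stand's +x), so near the downhill side.
- set_ring (a joint): Angle of the red mark in rad, counted like the valve's: the pointer is on the mark when both are equal.
- lock_pin: Red-headed pin loose in a 9.6 mm hole in the dial, 46 mm from the spindle on the stand's -y side, leaning as the spindle. Origin at its lower tip, z up along it. Steel shank 8 mm thick, z 0 to 16 mm, all in the hole; red head 18 mm thick, z 16 to 52 mm; 30 g. A steel arm of the handle (top 14 mm from the dial's underside) meets the foot of the head, so the pin blocks the valve. Pull along its axis.
- pin_head (a point): Point on the pin's axis within the red head, 40 mm above the tip, 12 mm below the top; axes as the pin's.
- tray: Loose small grey tray, 52 mm (x) by 85 mm (y), walls 2 mm thick and 18 mm high, floor 2 mm; origin under its centre. A 2 mm wall across it at y = -12 mm parts it into a small cell (-y side) and a large one (48 by 52 mm inside, +y side); 120 g. It starts in one of three places on the cabinet top.
- tray_cell (a point): Free spot on the floor of the tray's larger cell, 11 mm from the parting wall and on the tray's middle line. Two thin worn discs lie in this cell at its +y end, 9 mm and more from this point; the pin may also rest on them or in the other cell.
There are look-alikes about, which are no part of the job. Several things have the shape of the valve_stand; the one meant has the colours described above.

How it is judged (in metres and radians):
On the way, in this order (a step that is already met when the one before it is completed fails the run):
1. the locking pin is out of the dial and lies in the grey tray (x of lock_pin in the frame of tray between -0.03 and 0.03 m and y of lock_pin in the frame of tray between -0.045 and 0.045 m and x of pin_head in the frame of tray between -0.05 and 0.05 m and y of pin_head in the frame of tray between -0.065 and 0.065 m and height (world z) of lock_pin below 0.035 m and height (world z) of pin_head below 0.06 m and contact force between lock_pin and tray above 0.03 N and contact force between lock_pin and the fingers below 0.1 N), for 0.2 s.
2. the valve's pointer stands on the red mark (angle between the x axis of valve_pointer and the x axis of set_mark, either way round below 0.09 rad), for 0.2 s.
At the end, for the whole second after the job is handed in: The pin rests in the grey tray, let go and at rest (either cell, standing, leaning or lying), the tray stands level, and the valve is at rest with its pointer within 0.09 rad (5 degrees) of the red mark (angle between the x axis of valve_pointer and the x axis of set_mark, either way round below 0.09 rad and velocity of joint valve between -0.05 and 0.05 rad/s and x of lock_pin in the frame of tray between -0.03 and 0.03 m and y of lock_pin in the frame of tray between -0.045 and 0.045 m and x of pin_head in the frame of tray between -0.05 and 0.05 m and y of pin_head in the frame of tray between -0.065 and 0.065 m and height (world z) of lock_pin below 0.035 m and height (world z) of pin_head below 0.06 m and contact force between lock_pin and tray above 0.03 N and angle between tray's own z axis and vertical below 0.15 rad and linear speed of lock_pin below 0.03 m/s); the robot touches nothing.
It fails at once if the red mark is pushed along the dial by more than 5 mm (distance of set_mark from where it was at the start of the episode above 0.005 m).
It also fails if it takes over 64 s, if anything falls off the work surface, if the arm or the gripper's body presses on something with over 40 N, if the wrist force passes 120 N, or if a joint passes its speed limit or range.

ROBOT

A 6-joint arm with a two-finger parallel gripper is mounted at the origin on a cart in front of the work surface, level with it; the furniture and walls round the work are solid. World frame = base frame: x ahead of the robot, y to its left, z up, the work surface at z = 0. Lengths are in mm, angles in rad, forces in N, time in s.
With the tool pointing down it reaches from about 350 to 775 mm from the base axis. Payload 7.3 kg.
Tool frame: the origin (TCP) lies on the centre line of the jaws, within the pads' length; the fingertips stand 22 mm ahead of it and the grasp point (between the pads) lies 3 mm ahead of it; z points along the fingers, y is the direction in which the jaws open and shut (so a half turn about z gives the same grasp; the last joint's range is limited). The gripper opens to 92 mm and grips with 3 to 60 N. Pads are 19 mm wide; open, the fingers measure 130 mm over their backs; the gripper's body (75 mm by 190 mm) begins 47 mm behind the grasp point.
Start: joints at [-1.36, 0.342, 1.524, -0, 1.275, -0.146], TCP at [183.393, -491.945, 248.741] pointing down, gripper open.
Joint ranges: [-2.53, 2.53], [-0.77, 2.02], [0.04, 2.7], [-1, 4.14], [0.28, 2.66], [-3.11, 3.11]. Speed limits (rad/s): [2.57, 2.57, 3.14, 3.14, 3.14, 3.14].

INTERFACE

Orientations are given as [roll, pitch, yaw] about the fixed x, y, z axes, in that order (R = Rz(yaw) Ry(pitch) Rx(roll)).
In Python, from plant import get_obs, capture, bot, spot_in gives the robot as it stands.
- The arm moves only by the shell command python3 -m handwheel 'ROWS' [OPENING]. ROWS is JSON, a list of rows, each a list of 2 entries, a list of its own where there are three numbers: the shift along the world's x, y, z in mm, then the turn, a rotation vector about the world's x, y, z in rad. In form: [[[x, y, z], [wx, wy, wz]], ...]. A call has 1 to 12 rows; each row shifts and turns the commanded pose from where the row before left it; what a row does not reach is not made up. A row lasts 1/8 s, in which the tool goes at most 62.5 mm and 10.7 degrees, less where a joint would pass 70% of its speed; a pose out of reach is approached as far as the arm can. A call is refused whole if a number of a shift passes 62.5 or a number of a turn 0.188, either way. A call with a gripper value outside its range is refused whole. OPENING is the closure, from 0 (fully open) to 1 (shut), set as the call begins (- or left out, the last holds). The fingers move at their own pace and stop on an object; the grip force is fixed at half the most. Time passes only in rows, so rows that do not move let the fingers close. It gives the time, the measured TCP pose, the force and the opening at its end, in the units of the state.
- get_obs(): the state, without advancing time (a new reading comes with each control period).
- capture(name): name is "side" or "top" or "wrist"; returns a dict with "img" (400x640x3 uint8, red, green, blue), "fx", "fy", "cx", "cy" (pixels), "cam_to_world" (4x4, takes a point from camera to world coordinates). Camera axes: x right, y up, looking along -z (the intrinsics and any distortion apply to the point x, -y, -z); pixel columns grow to the right and rows downward; lengths in mm; the calibration is good to about 2 mm. A picture is of the moment at which its call begins. There is no depth.
- bot.close_job(): hands the job in, once; it reports no verdict.
Trained networks look in the newest picture that a camera, given by its name, has taken for a name from the list of things; names that differ only in an ending like _2 or _b are one class to them, and where a whole thing is asked for, a point or a joint stands for the part that bears it (a point fixed in the world has none). Each returns a list of dicts, best first, with "score" (0 to 1); they miss things now and then, are a little off and sometimes report something else, mostly with a low value. They report only what shows in the picture. A call takes as long as a camera call. They do not tell look-alikes from the thing itself.
- spot_in(thing, camera): "xyz" ([x, y, z] in mm, in the coordinates of the camera as it stood for that picture, good to about 4 mm: the middle of the surface that is visible of it).
The state is a dict: "time": time; "joint_positions": joint angles; "dq": joint speeds; "tau": joint torques, N m; "tool_pos": TCP position; "tcp_rot": TCP orientation; "contact_force": force on the tool from outside, world axes, zero at the start; "moment": the same for the moment, N m; "grip_width": finger opening in mm.
Only numpy, scipy, OpenCV 4.12 (cv2) and the standard library are available. Lean on these libraries where they do the work, as an engineer would, in place of code of your own. Each camera call takes 0.05 s, during which the arm holds its last target. There are 200 camera calls.

## Working session

There is one attempt and no reset: what is moved stays moved. The work goes in short steps, Python scripts to look and compute and a shell command to move; the robot and the scene stay as the last step left them, time stands still between calls to the robot, and variables do not carry over. Pictures are saved under pics/ and viewed, about 8 in all and at most 12, crops included, and the job is handed in when it is done.

```bash
mkdir -p pics; ls
cat > h.py <<'E'
import numpy as np,cv2
from plant import get_obs,capture,bot,spot_in
from scipy.spatial.transform import Rotation as R
def shot(n,f):
    c=capture(n); cv2.imwrite('pics/'+f+'.png',c['img'][:,:,::-1]); np.savez('pics/'+f+'.npz',**{k:v for k,v in c.items()}); return c
def w(c,p): return (c['cam_to_world']@np.r_[p,1])[:3]
def px(c,P):
    q=np.linalg.inv(c['cam_to_world'])@np.r_[P,1]; return c['fx']*q[0]/-q[2]+c['cx'], c['fy']*(-q[1])/-q[2]+c['cy']
def ray(c,u,v):
    d=np.array([(u-c['cx'])/c['fx'],-(v-c['cy'])/c['fy'],-1]); return c['cam_to_world'][:3,3],c['cam_to_world'][:3,:3]@d
def onz(c,u,v,z):
    o,d=ray(c,u,v); return o+d*(z-o[2])/d[2]
E
python3 - <<'E'
from h import *
np.set_printoptions(precision=1,suppress=True)
for n in ['top','side']:
    c=shot(n,n+'0'); print(n,c.keys(),c['fx'],c['cx'],c['cy'],c['cam_to_world'][:3])
    for t in ['valve_stand','valve_grip','valve_pointer','set_mark','lock_pin','pin_head','tray','tray_cell']:
        for r in spot_in(t,n): P=w(c,r['xyz']); print(t,round(r['score'],2),P,np.array(px(c,P)))
a=cv2.imread('pics/top0.png');b=cv2.imread('pics/side0.png')
E
```

```text
pics
top dict_keys(['img', 'fx', 'fy', 'cx', 'cy', 'cam_to_world']) 368.74862268712934 318.5995389069961 195.73945211619724 [[   0.     1.    -0.2  188.1]
 [  -1.     0.     0.    96.6]
 [   0.     0.2    1.  1312.3]]
valve_stand 0.95 [442.2 386.8 101.6] [229.7 190. ]
valve_stand 0.77 [469.5 551.1 101.3] [181.4 181.1]
valve_grip 0.41 [465.4 531.8 129.1] [184.1 180.4]
valve_pointer 0.67 [ 420.2 -339.     0.2] [436.4 206.2]
valve_pointer 0.43 [444.8 375.6 132.8] [231.1 187.3]
valve_pointer 0.43 [460.4 538.3 131.8] [181.7 181.7]
tray 0.56 [ 420.9 -337.2    1.2] [436.  205.9]
tray_cell 0.6 [ 420.9 -342.2    2. ] [437.4 205.9]
side dict_keys(['img', 'fx', 'fy', 'cx', 'cy', 'cam_to_world']) 398.6877701982919 323.47800771667926 192.47708388725977 [[  -0.8    0.5   -0.4  -52. ]
 [  -0.6   -0.6    0.5  691.6]
 [   0.     0.6    0.8 1077.5]]
valve_stand 0.97 [435.8 404.  103.2] [249.1 262.4]
valve_stand 0.83 [455.9 556.1  99.5] [201.6 299.8]
valve_stand 0.59 [432.8 382.7 129.5] [254.1 252.9]
valve_grip 0.79 [436.3 381.2 129.3] [253.6 251.8]
valve_grip 0.64 [452.6 541.  126.2] [204.6 291.9]
valve_grip 0.53 [465.6 350.9 125.3] [254.  239.3]
valve_pointer 0.78 [458.5 542.9 128.4] [202.3 290.7]
valve_pointer 0.58 [435.9 383.1 126.6] [253.3 252.9]
pin_head 0.65 [467.8 357.4 119.1] [252.1 241.6]
tray 0.8 [ 420.3 -342.5    6.3] [395.1 141. ]
tray 0.17 [468.8 352.5 125.3] [252.8 239.1]
tray_cell 0.67 [ 423.9 -345.4    8.2] [394.8 139.8]
```

View pics/top0.png

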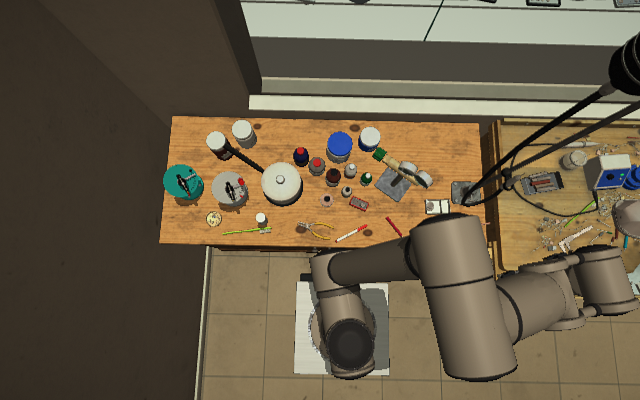

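View pics/side0.png

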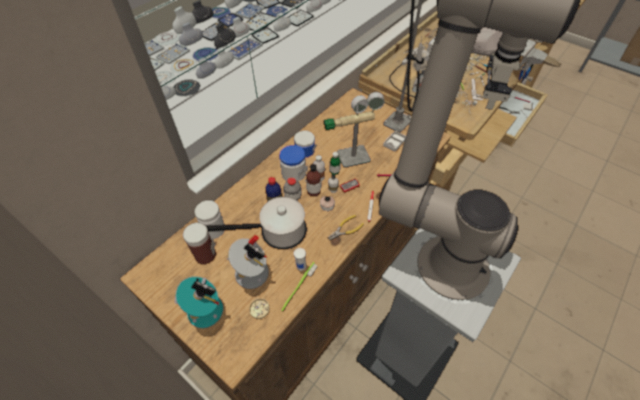

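Candidates for valve_stand: teal at top (182,181) and grey/aluminium at top (230,190). Only the grey one has the described colours and a red pin. The tray candidate is at top (437,206). I'll check all three in one crop.

Run:
```python
import cv2,numpy as np
a=cv2.imread('pics/top0.png');b=cv2.imread('pics/side0.png')
def cr(i,u,v,h=25,s=8): return cv2.resize(i[v-h:v+h,u-h:u+h],(300,300),interpolation=cv2.INTER_CUBIC)
cv2.imwrite('pics/crop1.png',np.vstack([np.hstack([cr(a,230,190),cr(a,437,206,25)]),np.hstack([cr(b,250,258,30),cr(b,395,141,25)])]))
```

```text
(no output)
```

View pics/crop1.png

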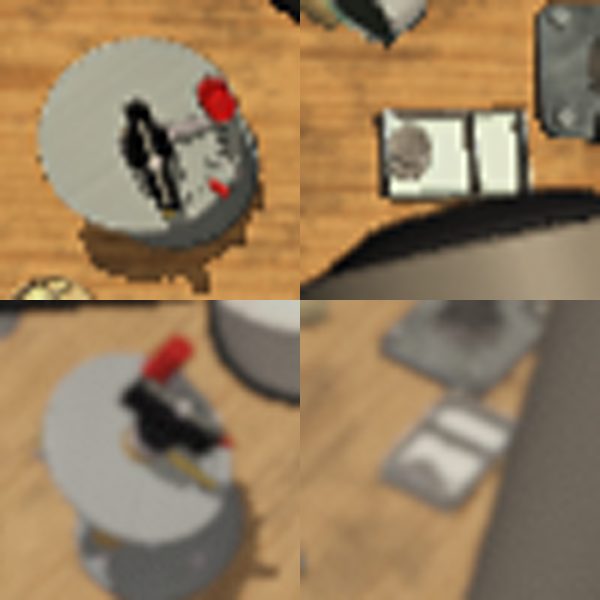

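Crop: the grey stand has the black handle (about (230,191)), the yellow pointer tip (233,200), the red pin (241,182) and the red mark (242,196). The teal stand is therefore the look-alike. The tray at (437,206) has its discs on the left, so its +y is roughly world +y. First I'll go above the tray.

```bash
python3 -m handwheel '[[[30,20,20],[0,0,0]],[[50,40,20],[0,0,0]],[[50,40,10],[0,0,0]],[[40,30,0],[0,0,0]],[[20,20,0],[0,0,0]],[[0,0,0],[0,0,0]]]' 0
python3 - <<'E'
from h import *
np.set_printoptions(precision=3,suppress=True)
o=get_obs(); print(o['joint_positions'],o['tool_pos'],R.from_euler('xyz',o['tcp_rot']).as_matrix())
c=shot('wrist','w1'); print(c['fx'],c['cam_to_world'])
for t in ['tray','tray_cell']:
    for r in spot_in(t,'wrist'): P=w(c,r['xyz']); print(t,round(r['score'],2),P,np.array(px(c,P)))
E
```

```text
time: 1.65
tool_pos: [369.3, -344.8, 297.1]
tcp_rot: [3.141, -0.0, 0.36]
contact_force: [-0.1, -0.6, 0.2]
grip_width: 91.5
[-0.903  0.271  1.49   0.     1.38   0.308] [ 369.342 -344.782  297.096] [[ 0.936  0.352  0.   ]
 [ 0.352 -0.936 -0.   ]
 [ 0.     0.    -1.   ]]
334.7801351860654 [[   0.35     0.898    0.267  442.148]
 [  -0.937    0.336    0.101 -318.109]
 [   0.001   -0.286    0.958  433.071]
 [   0.       0.       0.       1.   ]]
tray 0.56 [ 421.99  -338.711   -0.027] [330.595 120.678]
tray_cell 0.75 [ 422.344 -338.36     3.594] [330.514 120.485]
```

View pics/w1.png

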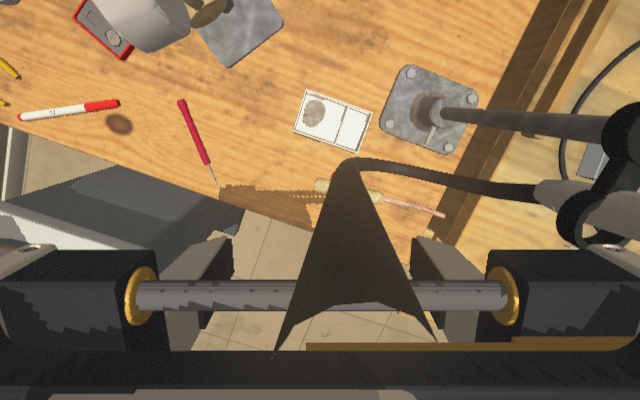

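The tray is clear: corners (306,90), (372,108), (360,152), (294,136), discs at its left (+y) end, lamp base on its right. Next I'll move over to the stand.

```bash
python3 -m handwheel '[[[10,25,20],[0,0,0.06]],[[10,50,25],[0,0,0.1]],[[5,62,25],[0,0,0.1]],[[5,62,20],[0,0,0.1]],[[5,62,10],[0,0,0.1]],[[5,62,0],[0,0,0.1]],[[5,62,0],[0,0,0.1]],[[5,62,0],[0,0,0.1]],[[5,62,0],[0,0,0.1]],[[5,62,0],[0,0,0.1]],[[0,60,0],[0,0,0.1]],[[0,35,0],[0,0,0.1]]]' 0; python3 -m handwheel '[[[0,10,0],[0,0,0.05]],[[0,0,0],[0,0,0]]]'
python3 - <<'E'
from h import *
np.set_printoptions(precision=2,suppress=True)
d=np.load('pics/w1.npz')
q=[onz(d,*p,18) for p in [(306,90),(372,108),(360,152),(294,136)]]
print('tray',np.array(q),np.mean(q,0),'lamp',onz(d,430,108,10))
o=get_obs(); print(o['joint_positions'],o['tool_pos'])
c=shot('wrist','w2'); print(c['cam_to_world'])
for t in ['valve_stand','valve_grip','valve_pointer','set_mark','lock_pin','pin_head']:
    for r in spot_in(t,'wrist'): P=w(c,r['xyz']); print(t,round(r['score'],2),P,np.array(px(c,P)))
E
```

```text
time: 3.3
tool_pos: [428.0, 314.0, 393.9]
tcp_rot: [-3.141, 0.0, 1.52]
contact_force: [0.8, -1.3, 0.5]
grip_width: 91.8
time: 3.55
tool_pos: [428.1, 321.7, 394.1]
tcp_rot: [-3.141, 0.001, 1.565]
contact_force: [0.6, -0.6, 0.2]
grip_width: 91.7
tray [[ 445.62 -298.06   18.  ]
 [ 454.02 -378.98   18.  ]
 [ 400.19 -385.64   18.  ]
 [ 390.02 -302.42   18.  ]] [ 422.46 -341.27   18.  ] lamp [ 479.06 -446.45   10.  ]
[ 0.5   0.3   1.2  -0.    1.65  0.51] [428.11 321.65 394.11]
[[  1.     0.01   0.   429.27]
 [ -0.01   0.96   0.29 398.34]
 [ -0.    -0.29   0.96 530.01]
 [  0.     0.     0.     1.  ]]
valve_stand 0.77 [471.94 512.79   9.09] [351.64  12.54]
valve_stand 0.56 [455.49 401.93 111.48] [343.51  95.3 ]
valve_stand 0.38 [445.06 382.94 132.86] [335.42 112.49]
valve_grip 0.87 [440.25 381.86 132.26] [331.22 113.47]
valve_pointer 0.84 [441.92 376.81 132.51] [332.66 117.97]
lock_pin 0.93 [473.39 347.85 125.13] [358.61 142.2 ]
pin_head 0.87 [470.32 351.38 125.33] [356.14 139.27]
```

View pics/w2.png

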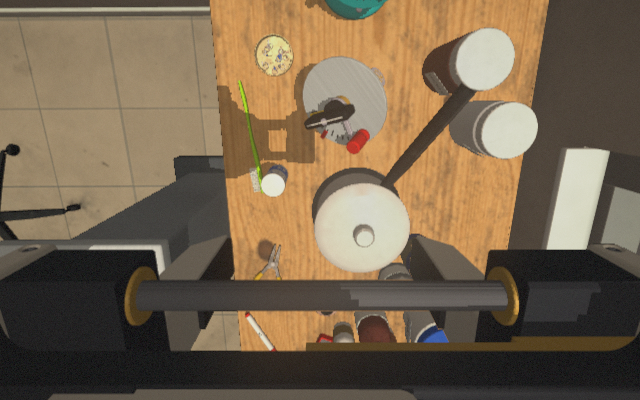

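Wrist view: grey dial around (345,100), black bar near (330,115), red pin head (358,142). Enlarging that crop to measure features for a pose fit.

Run:
```python
import cv2,numpy as np
a=cv2.imread('pics/w2.png')[45:165,285:405]
cv2.imwrite('pics/crop2.png',cv2.resize(a,(600,600),interpolation=cv2.INTER_CUBIC))
```

```text
(no output)
```

View pics/crop2.png

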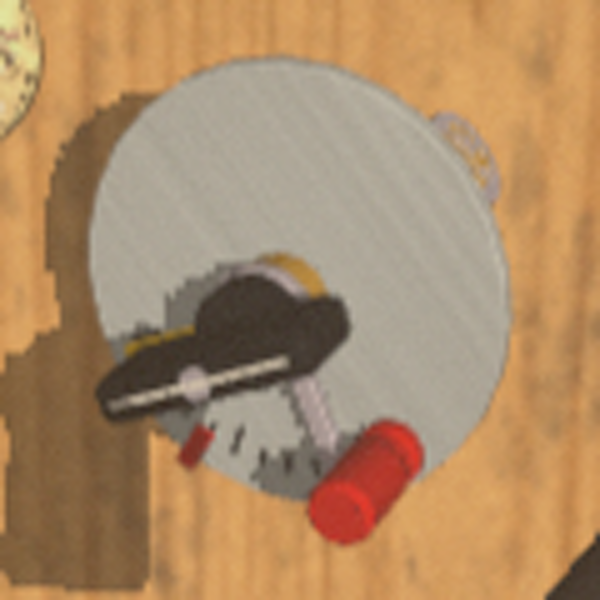

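```bash
cat > fit.py <<'E'
from h import *
from scipy.optimize import least_squares
d=np.load('pics/w2.npz')
def cp(u,v): return np.array([285+u/5,45+v/5])
rim=np.array([cp(*p) for p in [(90,250),(115,158),(180,88),(275,57),(370,80),(450,150),(500,240),(510,310),(495,375),(455,435),(285,497)]])
ptop,dot,mark=cp(342,513),cp(195,385),cp(196,447); se=[cp(110,405),cp(288,360)]
def frame(x,y,psi):
    Rm=R.from_euler('z',psi)*R.from_euler('y',-np.radians(35))
    return np.array([x,y,95.]),Rm.as_matrix()
def pt(f,p): return f[0]+f[1]@np.asarray(p,float)
def pol(r,a,z): return [r*np.cos(a),r*np.sin(a),z]
def res(v):
    x,y,psi,m,h=v; f=frame(x,y,psi); P=lambda p:np.array(px(d,pt(f,p)))
    e=[]
    circ=np.array([P(pol(56.5,a,6)) for a in np.linspace(0,2*np.pi,181)])
    for r in rim:
        t=np.linalg.norm(circ-r,axis=1); i=t.argmin(); e.append(t[i]*(1 if np.linalg.norm(r-circ.mean(0))>np.linalg.norm(circ[i]-circ.mean(0)) else -1))
    e+=list(P([0,-46,h+52])-ptop); e+=list(P([0,0,56])-dot); e+=list(P(pol(50,m,8))-mark); e+=[(h+1)/3]
    return np.array(e)
if __name__=='__main__':
    np.set_printoptions(precision=2,suppress=True)
    s=least_squares(res,[445,385,0,3.4,-1],diff_step=1e-3); v=s.x; f=frame(*v[:3])
    print('x y psi mark(rad from uphill) h',v,'valve target',v[3]-np.radians(160)); print(s.fun)
    print('spindle',f[1][:,2],'uphill',f[1][:,0],'stand y',f[1][:,1])
    print('pin_head',pt(f,[0,-46,v[4]+40]),'grip',pt(f,[0,0,45]))
    for a in (160,340): print('bar end',px(d,pt(f,pol(30,np.radians(a+1),56))))
    np.save('fit.npy',v)
E
python3 fit.py
```

```text
x y psi mark(rad from uphill) h [458.09 393.37   0.66   3.47  -6.88] valve target 0.6785242817262733
[-0.58 -1.29 -1.48  0.15  0.87  0.51  0.7  -0.38 -1.33 -2.47 -0.31 -0.66
  1.02  0.78 -0.72  0.98 -1.32 -1.96]
spindle [-0.45 -0.35  0.82] uphill [0.65 0.5  0.57] stand y [-0.61  0.79  0.  ]
pin_head [471.3  345.39 122.13] grip [437.71 377.54 131.86]
bar end (np.float64(304.1714289242935), np.float64(126.18882993928071))
bar end (np.float64(347.3869884435151), np.float64(115.89831372768725))
```

```bash
cat > plan.py <<'E'
from fit import *
v=np.load('fit.npy'); f=frame(*v[:3]); H=-8
def tool(ang,sgn=1):  # tool y along dial angle ang (rad)
    y=f[1]@[np.cos(ang),np.sin(ang),0]; z=-f[1][:,2]; return np.c_[np.cross(y,z),y,z]
def go(grasp,Rt):
    o=get_obs(); Rc=R.from_euler('xyz',o['tcp_rot']).as_matrix()
    tcp=grasp-3*Rt[:,2]
    print('shift',tcp-o['tool_pos'],'rotvec',R.from_matrix(Rt@Rc.T).as_rotvec())
E
python3 - <<'E'
from plan import *
np.set_printoptions(precision=2,suppress=True)
for n in ['top0','side0']:
    d2=np.load(f'pics/{n}.npz')
    print(n,'pinmid',px(d2,pt(f,[0,-46,H+34])),'spindle top',px(d2,pt(f,[0,0,56])),'mark',px(d2,pt(f,pol(50,v[3],8))))
Rt=tool(np.radians(-20))
go(pt(f,[0,-46,H+40+70]),Rt); print(Rt)
print('q',get_obs()['joint_positions'], 'bottle',onz(d,273,183,50),'panknob',onz(d,364,236,100))
E
```

```text
top0 pinmid (np.float64(241.07879708131057), np.float64(179.87382271779524)) spindle top (np.float64(230.84654051345382), np.float64(190.44437386982233)) mark (np.float64(240.96299565607302), np.float64(194.33268487963483))
side0 pinmid (np.float64(252.91210976644635), np.float64(238.6311235556551)) spindle top (np.float64(255.92906386102243), np.float64(248.44779060038255)) mark (np.float64(263.5743066290562), np.float64(255.48851809564118))
shift [  10.92   -1.62 -213.7 ] rotvec [ 0.29 -0.54  0.31]
[[-0.35  0.82  0.45]
 [ 0.91  0.2   0.35]
 [ 0.2   0.54 -0.82]]
q [ 0.5   0.3   1.2  -0.    1.65  0.51] bottle [356.7  279.57  50.  ] panknob [486.77 215.4  100.  ]
```

```bash
python3 -m handwheel '[[[0,0,-10],[0.04,-0.08,0.04]],[[0,0,-20],[0.05,-0.09,0.05]],[[0,0,-35],[0.05,-0.09,0.05]],[[0,0,-40],[0.05,-0.09,0.05]],[[5,0,-40],[0.05,-0.09,0.05]],[[5,0,-35],[0.05,-0.09,0.05]],[[0,0,-10],[0,-0.01,0.02]],[[0,0,0],[0,0,0]]]' 0.5
python3 - <<'E'
from plan import *
np.set_printoptions(precision=2,suppress=True)
go(pt(f,[0,-46,H+40+70]),tool(np.radians(-20)))
print('q',get_obs()['joint_positions'])
c=shot('wrist','w3')
for t in ['valve_grip','valve_pointer','set_mark','lock_pin','pin_head']:
    for r in spot_in(t,'wrist'): P=w(c,r['xyz']); print(t,round(r['score'],2),P,np.array(px(c,P)), 'dial frame',f[1].T@(P-f[0]))
print(px(c,pt(f,[0,-46,H+52])),px(c,pt(f,[0,0,56])),px(c,pt(f,pol(50,v[3],8))))
E
```

```text
time: 4.9
tool_pos: [436.9, 322.7, 205.5]
tcp_rot: [2.567, -0.197, 1.942]
contact_force: [-0.1, 0.6, 0.6]
grip_width: 45.6
shift [  1.82  -2.62 -24.46] rotvec [ 0.   -0.01 -0.  ]
q [ 0.42  0.19  2.04  0.42  0.35 -0.25]
valve_grip 0.81 [493.34 520.89 101.61] [358.31  19.56] dial frame [ 90.66  79.11 -55.41]
valve_grip 0.72 [436.37 379.31 130.33] [276.92 161.12] dial frame [-0.85  2.21 43.73]
valve_pointer 0.87 [436.47 376.37 132.62] [277.57 165.38] dial frame [-0.95 -0.17 46.59]
valve_pointer 0.54 [493.59 518.85  98.63] [355.89  23.34] dial frame [ 88.08  77.34 -57.25]
set_mark 0.65 [431.73 352.88  73.79] [234.19 195.53] dial frame [-49.56 -15.82   8.82]
lock_pin 0.78 [467.11 345.49 125.57] [302.55 219.43] dial frame [ -0.69 -43.35  37.81]
pin_head 0.77 [465.24 349.54 124.64] [300.87 213.21] dial frame [ -0.39 -39.    36.46]
pin_head 0.33 [445.01 395.3  104.83] [277.49 144.96] dial frame [-1.86  9.54 13.3 ]
(np.float64(304.28977395167936), np.float64(225.5836755688375)) (np.float64(276.8577158447024), np.float64(167.49201890034863)) (np.float64(237.2563205532021), np.float64(194.71347454816637))
```

View pics/w3.png

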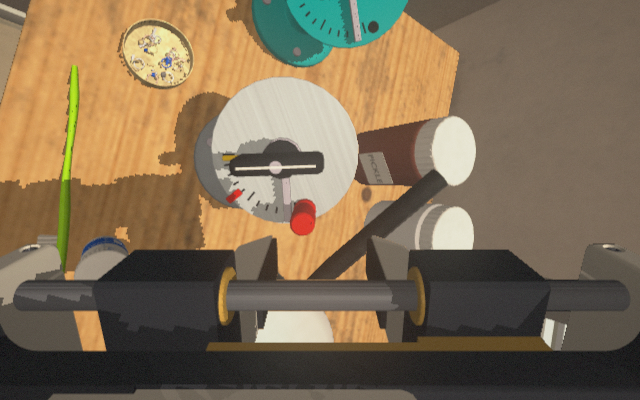

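Wrist view: pin head (303,218), bar dot (276,167) and mark (235,195) lie within about 3 px of the fit. However, joint 5 is at 0.35, close to its 0.28 limit, so I'll fit the kinematics and see what the grasp needs.

```bash
cat > kin.py <<'E'
from plan import *
from scipy.optimize import least_squares as ls
def fk(q,k):
    a,L1,L2,e,d0,Lt=k
    M=R.from_euler('z',q[0])*R.from_euler('y',q[1]); p=R.from_euler('z',q[0]).apply([a,0,d0])+M.apply([0,0,L1])
    M=M*R.from_euler('y',q[2]); p=p+M.apply([e,0,L2])
    M=M*R.from_euler('z',q[3])*R.from_euler('y',q[4])*R.from_euler('z',q[5]+K6)
    return p+M.apply([0,0,Lt]),M
K6=0.
E
python3 - <<'E'
from kin import *
import kin
np.set_printoptions(precision=3,suppress=True)
o=get_obs()
dat=[([-1.36,.342,1.524,0,1.275,-.146],[183.393,-491.945,248.741]),([-.903,.271,1.49,0,1.38,.308],[369.342,-344.782,297.096]),(o['joint_positions'],o['tool_pos'])]
fun=lambda k:np.concatenate([(fk(q,k)[0]-p) for q,p in dat]+[(np.array(k)-[50,450,450,0,300,250])*1e-4])
s=ls(fun,[50,450,450,0,300,250]); print(s.x,s.fun)
Rc=R.from_euler('xyz',o['tcp_rot']); M=fk(o['joint_positions'],s.x)[1]
print('tool offset',(M.inv()*Rc).as_rotvec())
k6=(M.inv()*Rc).as_rotvec()[2]; np.savez('kin.npz',k=s.x,k6=k6); kin.K6=k6
lo=np.array([-2.53,-.77,.04,-1,.28,-3.11])-.0;hi=np.array([2.53,2.02,2.7,4.14,2.66,3.11])
def ik(p,Rt,q0):
    g=lambda q:np.r_[(fk(q,s.x)[0]-p)/100,(R.from_matrix(Rt).inv()*fk(q,s.x)[1]).as_rotvec()]
    return ls(g,q0)
for nm,dp in [('pin',[0,-46,H+40]),('pin+70',[0,-46,H+110]),('grip',[0,0,45])]:
  for ang in (-20,70,-110):
    Rt=tool(np.radians(ang)); p=pt(f,dp)-3*Rt[:,2]
    for q0 in ([.45,.2,2,.4,.4,0],[.6,.2,2,3.5,.4,-3]):
        r=ik(p,Rt,q0); print(nm,ang,r.x,r.cost)
E
```

```text
[-437.915  982.704  759.948  363.314  604.824  736.069] [-75.956 -10.156 -22.889 -57.768 -50.278  18.06    8.23  -12.929   4.828
  -0.049   0.053   0.031   0.036   0.03    0.049]
tool offset [-0.     0.     1.571]
pin -20 [ 0.56   0.352  2.029  0.362  0.163 -0.091] 1.8188518498367085e-24
pin -20 [ 0.56   0.352  2.029  3.504 -0.163 -3.233] 3.134566051100684e-29
pin 70 [ 0.56   0.352  2.029  0.362  0.163 -1.662] 5.609787747171972e-24
pin 70 [ 0.56   0.352  2.029 -2.779 -0.163  1.48 ] 3.8217060037818136e-26
pin -110 [0.56  0.352 2.029 0.362 0.163 1.48 ] 7.868193704511775e-24
pin -110 [ 0.56   0.352  2.029  6.645  0.163 -4.804] 7.103258997870067e-29
pin+70 -20 [ 0.527  0.238  2.058  0.313  0.251 -0.064] 1.8667036768030714e-26
pin+70 -20 [ 0.527  0.238  2.058  3.454 -0.251 -3.206] 1.2418122582468192e-24
pin+70 70 [ 0.527  0.238  2.058  0.313  0.251 -1.635] 2.904156664429447e-25
pin+70 70 [ 0.527  0.238  2.058 -2.829 -0.251  1.507] 6.956758500560148e-23
pin+70 -110 [0.527 0.238 2.058 0.313 0.251 1.507] 4.770433260164078e-27
pin+70 -110 [ 0.527  0.238  2.058  6.596  0.251 -4.777] 6.647415569350406e-23
grip -20 [ 0.852  0.332  2.033 -0.564  0.206  1.061] 6.0950092019835395e-27
grip -20 [ 0.852  0.332  2.033  2.578 -0.206 -2.08 ] 3.835210812263705e-20
grip 70 [ 0.852  0.332  2.033 -0.564  0.206 -0.51 ] 1.8569865866106904e-29
grip 70 [ 0.852  0.332  2.033 -0.564  0.206 -0.51 ] 9.342418941507398e-23
grip -110 [ 0.852  0.332  2.033 -0.564  0.206  2.632] 1.1659977287793957e-27
grip -110 [ 0.852  0.332  2.033  5.719  0.206 -3.651] 3.2861017246334222e-24
```

```bash
cat > kin.py <<'E'
from plan import *
from scipy.optimize import least_squares as ls
K6=np.pi/2
LO=np.array([-2.53,-.77,.04,-1,.28,-3.11]);HI=np.array([2.53,2.02,2.7,4.14,2.66,3.11])
def fk(q,k):
    a,L1,L2,e,d0,Lt,s=k
    M=R.from_euler('z',q[0]); p=M.apply([a,s,d0]); M=M*R.from_euler('y',q[1]); p=p+M.apply([0,0,L1])
    M=M*R.from_euler('y',q[2]); p=p+M.apply([e,0,L2])
    M=M*R.from_euler('z',q[3])*R.from_euler('y',q[4])*R.from_euler('z',q[5]+K6)
    return p+M.apply([0,0,Lt]),M
def ik(p,Rt,q0,k):
    g=lambda q:np.r_[(fk(q,k)[0]-p)/100,(R.from_matrix(Rt).inv()*fk(q,k)[1]).as_rotvec()]
    return ls(g,q0)
E
cat > kfit.py <<'E'
from kin import *
np.set_printoptions(precision=3,suppress=True)
o=get_obs()
dat=[([-1.36,.342,1.524,0,1.275,-.146],[183.393,-491.945,248.741]),([-.903,.271,1.49,0,1.38,.308],[369.342,-344.782,297.096]),([.5,.3,1.2,0,1.65,.51],[428.11,321.65,394.11]),(o['joint_positions'],o['tool_pos'])]
wt=[1,1,.15,1]
k0=[0,400,400,0,250,250,76]
fun=lambda k:np.concatenate([(fk(q,k)[0]-p)*w_ for (q,p),w_ in zip(dat,wt)]+[(np.array(k)-k0)*2e-3])
s=ls(fun,k0); k=s.x; print(k,s.fun); np.save('k.npy',k)
for nm,dp in [('pin',[0,-46,H+40]),('pin+70',[0,-46,H+110]),('grip',[0,0,45])]:
  for ang in (-20,70):
   for tilt in (0,10,20): # extra tilt toward vertical about stand y
    Rt=R.from_rotvec(np.radians(tilt)*f[1][:,1]).as_matrix()@tool(np.radians(ang)); p=pt(f,dp)-3*Rt[:,2]
    r=ik(p,Rt,[.45,.2,2,.4,.4,0],k); print(nm,ang,tilt,r.x,round(r.cost,4),Rt[2,2])
E
python3 kfit.py
```

```text
[ -1.052 506.739 380.452  46.93  223.97  297.02   76.392] [-0.011  0.015  0.014 -0.044 -0.108  0.087 -0.071 -0.147 -0.442 -0.069
  0.104 -0.035 -0.002  0.213 -0.039  0.094 -0.052  0.094  0.001]
pin -20 0 [ 0.435  0.405  2.043  0.941  0.159 -0.772] 0.0 -0.8191520442889919
pin -20 10 [ 0.457  0.42   1.901  0.22   0.401 -0.038] 0.0 -0.9063077870366502
pin -20 20 [0.477 0.464 1.752 0.076 0.67  0.112] 0.0 -0.9659258262890684
pin 70 0 [ 0.435  0.405  2.043  0.941  0.159 -2.343] 0.0 -0.8191520442889919
pin 70 10 [ 0.457  0.42   1.901  0.22   0.401 -1.609] 0.0 -0.9063077870366502
pin 70 20 [ 0.477  0.464  1.752  0.076  0.67  -1.458] 0.0 -0.9659258262890684
pin+70 -20 0 [ 0.41   0.235  2.08   0.562  0.27  -0.402] 0.0 -0.8191520442889919
pin+70 -20 10 [ 0.438  0.265  1.937  0.189  0.52  -0.018] 0.0 -0.9063077870366502
pin+70 -20 20 [0.461 0.322 1.791 0.073 0.774 0.104] 0.0 -0.9659258262890684
pin+70 70 0 [ 0.41   0.235  2.08   0.562  0.27  -1.973] 0.0 -0.8191520442889919
pin+70 70 10 [ 0.438  0.265  1.937  0.189  0.52  -1.588] 0.0 -0.9063077870366502
pin+70 70 20 [ 0.461  0.322  1.791  0.073  0.774 -1.467] 0.0 -0.9659258262890684
grip -20 0 [ 0.544  0.375  2.05   0.551  0.127 -0.293] 0.0 -0.8191520442889919
grip -20 10 [0.556 0.392 1.908 0.11  0.409 0.153] 0.0 -0.9063077870366502
grip -20 20 [0.567 0.438 1.759 0.038 0.684 0.229] 0.0 -0.9659258262890684
grip 70 0 [ 0.544  0.375  2.05   0.551  0.127 -1.864] 0.0 -0.8191520442889919
grip 70 10 [ 0.556  0.392  1.908  0.11   0.409 -1.417] 0.0 -0.9063077870366502
grip 70 20 [ 0.567  0.438  1.759  0.038  0.684 -1.342] 0.0 -0.9659258262890684
```

```bash
cat >> kin.py <<'E'
def tt(a,th): # jaw axis at dial angle a deg, tilted th deg about the jaw axis
    Rt=tool(np.radians(a)); return Rt@R.from_euler('y',th,degrees=True).as_matrix()
E
python3 - <<'E'
from kin import *
np.set_printoptions(precision=2,suppress=True)
k=np.load('k.npy')
for a in (-30,-45,-60):
  for th in (-15,-10,10,15):
    o=[]
    for z in (42,110,160):
        Rt=tt(a,th);r=ik(pt(f,[0,-46,H+z])-3*Rt[:,2],Rt,[.45,.3,1.9,.3,.5,0],k); o.append(r.x[3:])
    print(a,th,*o,'body lean dial frame',f[1].T@Rt[:,2])
for a in (71,110,-109,-70):
  for th in (-15,-10,10,15):
    Rt=tt(a,th);r=ik(pt(f,[0,0,47])-3*Rt[:,2],Rt,[.45,.3,1.9,.3,.5,0],k); print('h',a,th,r.x[3:])
E
```

```text
-30 -15 [-0.61  0.36  1.06] [-0.46  0.45  0.91] [-0.38  0.54  0.81] body lean dial frame [-0.13 -0.22 -0.97]
-30 -10 [-0.41  0.24  0.83] [-0.26  0.35  0.67] [-0.19  0.46  0.59] body lean dial frame [-0.09 -0.15 -0.98]
-30 10 [ 1.58  0.37 -1.33] [ 1.24  0.41 -1.  ] [ 1.01  0.49 -0.77] body lean dial frame [ 0.09  0.15 -0.98]
-30 15 [ 1.65  0.49 -1.46] [ 1.38  0.52 -1.19] [ 1.18  0.58 -0.99] body lean dial frame [ 0.13  0.22 -0.97]
-45 -15 [-0.38  0.41  1.08] [-0.3   0.52  0.98] [-0.25  0.61  0.92] body lean dial frame [-0.18 -0.18 -0.97]
-45 -10 [-0.22  0.3   0.89] [-0.14  0.41  0.8 ] [-0.11  0.51  0.75] body lean dial frame [-0.12 -0.12 -0.98]
-45 10 [ 1.8   0.35 -1.28] [ 1.41  0.37 -0.9 ] [ 1.12  0.43 -0.62] body lean dial frame [ 0.12  0.12 -0.98]
-45 15 [ 1.91  0.48 -1.44] [ 1.61  0.48 -1.15] [ 1.35  0.52 -0.89] body lean dial frame [ 0.18  0.18 -0.97]
-60 -15 [-0.19  0.47  1.13] [-0.15  0.57  1.07] [-0.13  0.67  1.04] body lean dial frame [-0.22 -0.13 -0.97]
-60 -10 [-0.06  0.34  0.98] [-0.03  0.46  0.94] [-0.02  0.56  0.91] body lean dial frame [-0.15 -0.09 -0.98]
-60 10 [ 2.03  0.34 -1.23] [ 1.59  0.32 -0.8 ] [ 1.23  0.37 -0.44] body lean dial frame [ 0.15  0.09 -0.98]
-60 15 [ 2.16  0.48 -1.42] [ 1.85  0.44 -1.11] [ 1.54  0.45 -0.8 ] body lean dial frame [ 0.22  0.13 -0.97]
h 71 -15 [ 0.1  -0.37 -1.39]
h 71 -10 [-0.  -0.2 -1.3]
h 71 10 [ 0.29  0.42 -1.64]
h 71 15 [ 0.26  0.56 -1.62]
h 110 -15 [-0.64 -0.42 -1.45]
h 110 -10 [-0.78 -0.26 -1.28]
h 110 10 [-0.08  0.39 -1.9 ]
h 110 15 [-0.15  0.53 -1.82]
h -109 -15 [0.26 0.56 1.52]
h -109 -10 [0.29 0.42 1.5 ]
h -109 10 [-0.   -0.2   1.84]
h -109 15 [ 0.1  -0.37  1.75]
h -70 -15 [-0.15  0.53  1.32]
h -70 -10 [-0.08  0.39  1.24]
h -70 10 [ 2.36  0.26 -1.28]
h -70 15 [ 2.5   0.42 -1.45]
```

Run:
```python
from kin import *
np.set_printoptions(precision=3,suppress=True)
Rt=tt(-40,-13)
for z in (100,42): go(pt(f,[0,-46,H+z]),Rt)
k=np.load('k.npy');r=ik(pt(f,[0,-46,H+42])-3*Rt[:,2],Rt,[.45,.3,1.9,-.3,.5,0],k);print(r.x)
```

```text
shift [  5.676   0.616 -34.113] rotvec [-0.04   0.109 -0.402]
shift [ 31.954  21.018 -81.624] rotvec [-0.04   0.109 -0.402]
[ 0.569  0.422  1.921 -0.396  0.348  1.004]
```

```bash
python3 -m handwheel '[[[1,0,-2],[-0.01,0.027,-0.1]],[[1,0,-4],[-0.01,0.027,-0.1]],[[2,0,-8],[-0.01,0.027,-0.1]],[[2,1,-10],[-0.01,0.027,-0.1]],[[0,0,-10],[0,0,0]],[[0,0,0],[0,0,0]]]' 0.6
python3 - <<'E'
from kin import *
np.set_printoptions(precision=3,suppress=True)
Rt=tt(-40,-13)
for z in (100,42): go(pt(f,[0,-46,H+z]),Rt)
print(get_obs()['joint_positions'],get_obs()['grip_width'])
E
```

```text
time: 5.95
tool_pos: [441.5, 324.1, 171.6]
tcp_rot: [2.675, -0.178, 1.561]
contact_force: [0.9, 1.4, 1.1]
grip_width: 36.3
shift [1.746 0.157 1.364] rotvec [-0.002  0.004 -0.04 ]
shift [ 28.023  20.559 -46.147] rotvec [-0.002  0.004 -0.04 ]
[ 0.55   0.288  1.968 -0.265  0.412  0.82 ] 36.27791588283294
```

```bash
python3 -m handwheel '[[[4,3,-4],[0,0,-0.03]],[[7,5,-12],[0,0,-0.01]],[[7,5,-12],[0,0,0]],[[6,5,-11],[0,0,0]],[[4,3,-7],[0,0,0]],[[0,0,0],[0,0,0]]]'
python3 - <<'E'
from kin import *
np.set_printoptions(precision=3,suppress=True)
go(pt(f,[0,-46,H+42]),tt(-40,-13)); shot('side','s1'); shot('wrist','w4')
a=cv2.imread('pics/w4.png'); b=cv2.imread('pics/s1.png')[190:290,190:310]
cv2.imwrite('pics/v1.png',np.hstack([cv2.resize(a,(416,260)),cv2.resize(b,(312,260),interpolation=cv2.INTER_CUBIC)]))
E
```

```text
time: 6.7
tool_pos: [470.0, 345.1, 126.6]
tcp_rot: [2.674, -0.178, 1.519]
contact_force: [-5.3, -3.7, 7.1]
grip_width: 36.5
shift [-0.46  -0.378 -1.094] rotvec [-0.002  0.005  0.003]
```

View pics/v1.png

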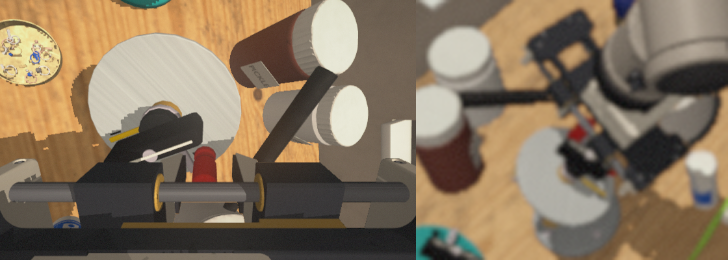

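The pin head sits between the fingers. The 9 N push along the tool axis means a fingertip is touching low down, so I'll back off 4 mm and close.

```bash
python3 -m handwheel '[[[-2,-1.5,3.5],[0,0,0]],[[0,0,0],[0,0,0]]]'; python3 -m handwheel '[[[0,0,0],[0,0,0]],[[0,0,0],[0,0,0]],[[0,0,0],[0,0,0]],[[0,0,0],[0,0,0]]]' 1
```

```text
time: 7.05
tool_pos: [468.3, 344.0, 130.4]
tcp_rot: [2.674, -0.18, 1.519]
contact_force: [-1.0, -0.6, -0.1]
grip_width: 36.9
time: 7.55
tool_pos: [467.7, 344.0, 129.8]
tcp_rot: [2.675, -0.179, 1.519]
contact_force: [-3.8, 0.7, 0.4]
grip_width: 17.1
```

```bash
python3 -m handwheel '[[[-2,-1.5,3.5],[0,0,0]],[[-4.5,-3.5,8],[0,0,0]],[[-4.5,-3.5,8],[0,0,0]],[[-7,-5,12],[0,0,0]],[[-7,-5,12],[0,0,0]],[[0,0,10],[0,0,0]]]'
python3 - <<'E'
from kin import *
np.set_printoptions(precision=3,suppress=True)
shot('side','s2'); shot('top','t2')
o=get_obs();print(o['tool_pos'],o['joint_positions'])
b=cv2.imread('pics/s2.png')[190:290,190:310];a=cv2.imread('pics/t2.png')[140:220,190:290]
cv2.imwrite('pics/v2.png',np.hstack([cv2.resize(a,(400,320),interpolation=cv2.INTER_CUBIC),cv2.resize(b,(384,320),interpolation=cv2.INTER_CUBIC)]))
E
```

```text
time: 8.3
tool_pos: [442.8, 325.1, 184.9]
tcp_rot: [2.673, -0.18, 1.519]
contact_force: [-0.5, 1.1, -0.7]
grip_width: 17.3
[443.926 325.845 185.585] [ 0.565  0.273  1.941 -0.299  0.459  0.897]
```

View pics/v2.png

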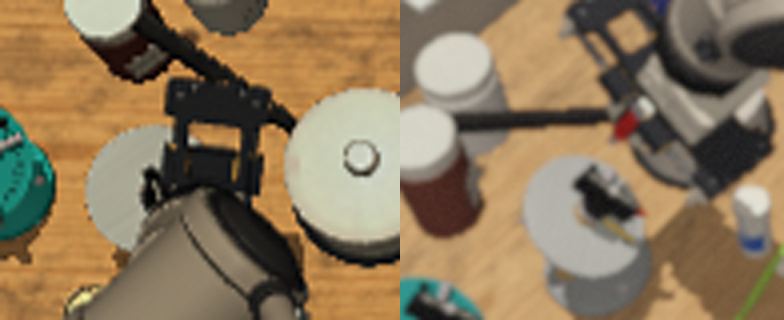

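The pin is out and held (red head between the fingers, right half near (625,125)). Next I'll work out the placing pose, with the pin tilted along the tray's y, and its clearance to the hammer stand near the tray.

```bash
cat > place.py <<'E'
from kin import *
np.set_printoptions(precision=2,suppress=True)
k=np.load('k.npy')
def tri(a,b):
    A=np.load('pics/top0.npz');B=np.load('pics/side0.npz')
    o1,d1=ray(A,*a);o2,d2=ray(B,*b); d1/=np.linalg.norm(d1);d2/=np.linalg.norm(d2)
    s=np.linalg.lstsq(np.c_[d1,-d2],o2-o1,rcond=None)[0]; p,q=o1+s[0]*d1,o2+s[1]*d2; return (p+q)/2,np.linalg.norm(p-q)
def target(phi,tip,yaw=.11,g=46):
    Rc=tt(-40,-13); u=f[1][:,2]; j=Rc[:,1]
    jx=R.from_euler('z',yaw).apply([1,0,0]); pu=R.from_euler('z',yaw).apply([0,np.sin(phi),np.cos(phi)])
    Q=np.c_[jx,pu,np.cross(jx,pu)]@np.c_[j,u,np.cross(j,u)].T
    return tip+g*pu-3*(Q@Rc)[:,2], Q@Rc
E
python3 - <<'E'
from place import *
print(tri((379,155),(330,124)),tri((424,180),(362,103)),onz(np.load('pics/top0.npz'),395,183,5))
for ph in (0,20,30):
    tip=np.array([422,-341,9])+R.from_euler('z',.11).apply([0,-7,0])
    p,Rt=target(np.radians(ph),tip)
    r=ik(p,Rt,[-.7,.5,1.9,0,.7,.5],k); r2=ik(p+[0,0,250],Rt,[-.7,.5,1.9,0,.7,.5],k)
    o=get_obs(); Rc=R.from_euler('xyz',o['tcp_rot']).as_matrix()
    print(ph,p,r.x,r2.x,'toolz',Rt[:,2],'shift',p-o['tool_pos'],'rot',R.from_matrix(Rt@Rc.T).as_rotvec(),'bodyc',p-44*Rt[:,2])
E
```

```text
(array([548.9 , -99.76, 189.26]), np.float64(1.9427663271151827)) (array([ 479.96, -217.59,  231.55]), np.float64(47.174994824273845)) [ 501.83 -189.57    5.  ]
0 [ 422.69 -347.29   57.92] [-0.75  0.56  1.82 -0.26  0.61 -0.65] [-0.75  0.26  1.49 -0.16  1.22 -0.82] toolz [ 0.02 -0.22 -0.97] shift [ -21.23 -673.13 -127.66] rot [-0.41  0.46  0.15] bodyc [ 421.61 -337.45  100.8 ]
20 [ 420.86 -330.7    54.74] [-0.57  0.56  2.02 -1.23  0.46  0.42] [-0.57  0.17  1.73 -0.56  0.93 -0.41] toolz [ 0.06 -0.54 -0.84] shift [ -23.06 -656.54 -130.84] rot [-0.76  0.45  0.06] bodyc [ 418.23 -306.88   91.64]
30 [ 420.02 -323.06   51.03] [-0.48  0.63  2.09 -1.65  0.6   0.93] [-0.48  0.17  1.84 -0.85  0.85 -0.1 ] toolz [ 0.07 -0.68 -0.73] shift [ -23.91 -648.91 -134.55] rot [-0.93  0.44  0.01] bodyc [ 416.72 -293.24   83.21]
```

```bash
python3 - <<'E'
from place import *
for ph in (10,13):
    tip=np.array([422,-341,6])+R.from_euler('z',.11).apply([0,-6,0])
    p,Rt=target(np.radians(ph),tip)
    r=ik(p,Rt,[-.7,.5,1.9,0,.7,.5],k)
    o=get_obs(); Rc=R.from_euler('xyz',o['tcp_rot']).as_matrix()
    print(ph,p,r.x,'shift',p-o['tool_pos'],'rot',R.from_matrix(Rt@Rc.T).as_rotvec())
E
python3 -m handwheel '[[[-5,-5,30],[0,0,0]],[[-10,-15,50],[0,0,0]],[[-15,-40,40],[-0.03,0.02,0.01]],[[-15,-60,10],[-0.05,0.04,0.01]],[[-15,-60,0],[-0.05,0.04,0.01]],[[-10,-60,0],[-0.05,0.04,0.01]],[[0,-60,0],[-0.05,0.04,0.01]],[[0,-60,0],[-0.05,0.04,0.01]],[[0,-60,0],[-0.05,0.04,0.01]],[[0,-60,0],[-0.05,0.04,0.01]],[[0,-60,0],[-0.05,0.04,0.01]],[[0,-60,0],[-0.05,0.04,0.01]]]'
```

```text
10 [ 421.65 -337.86   54.06] [-0.66  0.55  1.93 -0.67  0.46 -0.19] shift [ -22.27 -663.7  -131.52] rot [-0.59  0.46  0.1 ]
13 [ 421.38 -335.37   53.52] [-0.64  0.55  1.96 -0.84  0.45 -0.01] shift [ -22.55 -661.22 -132.07] rot [-0.64  0.46  0.09]
time: 9.9
tool_pos: [373.0, -276.8, 313.6]
tcp_rot: [3.059, 0.302, 1.647]
contact_force: [1.1, 0.9, -0.5]
grip_width: 17.3
```

```bash
python3 -m handwheel '[[[20,-40,-10],[-0.05,0.03,0]],[[20,-20,-30],[-0.05,0.02,0]],[[5,0,-50],[0,0,0]],[[0,0,-50],[0,0,0]],[[0,0,-30],[0,0,0]],[[0,0,0],[0,0,0]]]'
cat > chk.py <<'E'
from place import *
ph=np.radians(13); tip=np.array([422,-341,6])+R.from_euler('z',.11).apply([0,-6,0])
p,Rt=target(ph,tip); o=get_obs(); Rc=R.from_euler('xyz',o['tcp_rot']).as_matrix()
print('shift',p-o['tool_pos'],'rot',R.from_matrix(Rt@Rc.T).as_rotvec(),o['joint_positions'])
E
python3 chk.py
python3 - <<'E'
from h import *
c=shot('wrist','w5')
for t in ['tray','tray_cell','lock_pin','pin_head']:
    for r in spot_in(t,'wrist'): P=w(c,r['xyz']); print(t,round(r['score'],2),P,np.array(px(c,P)))
E
```

```text
time: 10.65
tool_pos: [417.2, -333.7, 141.1]
tcp_rot: [3.124, 0.392, 1.67]
contact_force: [-0.1, 0.1, -0.3]
grip_width: 17.3
shift [  4.21  -1.69 -87.6 ] rot [-0.06  0.01  0.  ] [-0.67  0.38  1.88 -0.46  0.64 -0.44]
tray 0.95 [ 415.75736348 -333.74594065    1.80348942] [316.30209081 130.20653257]
tray_cell 0.97 [ 424.90734961 -330.50174837    6.02284604] [328.66431264 130.01676803]
lock_pin 0.97 [ 416.45267799 -331.95155324  127.12035465] [319.04637695 249.27540916]
pin_head 0.93 [ 418.04891406 -331.30699401  130.10976493] [322.58632006 253.25389244]
```

View pics/w5.png

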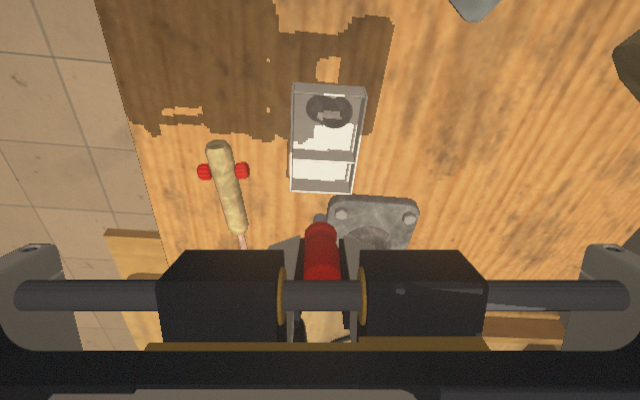

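View: pin held (head at (321,250), steel tip about (319,218)). Tray rim corners are (293,84), (366,88), (354,193), (291,190), with the parting wall at v≈154. Recomputing from these.

Run:
```python
from place import *
d5=np.load('pics/w5.npz')
q=np.array([onz(d5,*p,18) for p in [(293,84),(366,88),(354,193),(291,190)]]); print(q,q.mean(0), 'wall',onz(d5,324,153,18))
y=(q[0]+q[1]-q[2]-q[3])[:2]; print('yaw',np.arctan2(-y[0],y[1]))
o=get_obs(); Rc=R.from_euler('xyz',o['tcp_rot']).as_matrix()
u=Rc@(tt(-40,-13).T@f[1][:,2]); tip=o['tool_pos']+3*Rc[:,2]-46*u; print('tip',tip,'u',u,px(d5,tip))
```

```text
[[ 396.46 -293.34   18.  ]
 [ 444.95 -291.28   18.  ]
 [ 451.62 -379.91   18.  ]
 [ 399.25 -381.57   18.  ]] [ 423.07 -336.53   18.  ] wall [ 422.52 -343.83   18.  ]
yaw 0.05346397760184087
tip [ 421.06 -343.91   97.27] u [-0.04  0.17  0.99] (np.float64(324.4367189894974), np.float64(225.10475700399007))
```

```bash
python3 -m handwheel '[[[3,-1,-20],[-0.03,0,0]],[[2,-1,-30],[-0.03,0,0]],[[0,0,-22],[0,0,0]],[[0,0,-10],[0,0,0]],[[0,0,-4],[0,0,0]],[[0,0,0],[0,0,0]]]'
```

```text
time: 11.65
tool_pos: [423.7, -337.9, 61.8]
tcp_rot: [3.125, 0.462, 1.669]
contact_force: [-9.0, 7.4, 26.0]
grip_width: 17.1
```

26 N upward, so the tip is on something early, probably the parting wall. I'll lift and look.

```bash
python3 -m handwheel '[[[0,0,8],[0,0,0]],[[0,0,5],[0,0,0]],[[0,0,0],[0,0,0]]]'
python3 - <<'E'
from place import *
c=shot('wrist','w6')
o=get_obs(); Rc=R.from_euler('xyz',o['tcp_rot']).as_matrix()
u=Rc@(tt(-40,-13).T@f[1][:,2]); tip=o['tool_pos']+3*Rc[:,2]-46*u; print('tip',tip,'u',u,px(c,tip),px(c,tip+52*u))
for t in ['tray','tray_cell']:
    for r in spot_in(t,'wrist'): P=w(c,r['xyz']); print(t,round(r['score'],2),P,np.array(px(c,P)))
a=cv2.imread('pics/w6.png')[60:310,200:440]; cv2.imwrite('pics/v3.png',cv2.resize(a,(576,600),interpolation=cv2.INTER_CUBIC))
E
```

```text
time: 12.02
tool_pos: [423.7, -336.8, 71.3]
tcp_rot: [3.125, 0.457, 1.67]
contact_force: [-0.2, 0.5, 0.3]
grip_width: 17.2
tip [ 425.37 -348.24   23.37] u [-0.04  0.22  0.97] (np.float64(320.42399113365775), np.float64(216.90521196028652)) (np.float64(320.0977596997114), np.float64(279.83921460324876))
tray 0.88 [ 420.26 -329.18    3.23] [314.68 169.15]
tray_cell 0.67 [ 421.16 -325.44    4.66] [316.81 165.66]
```

View pics/v3.png

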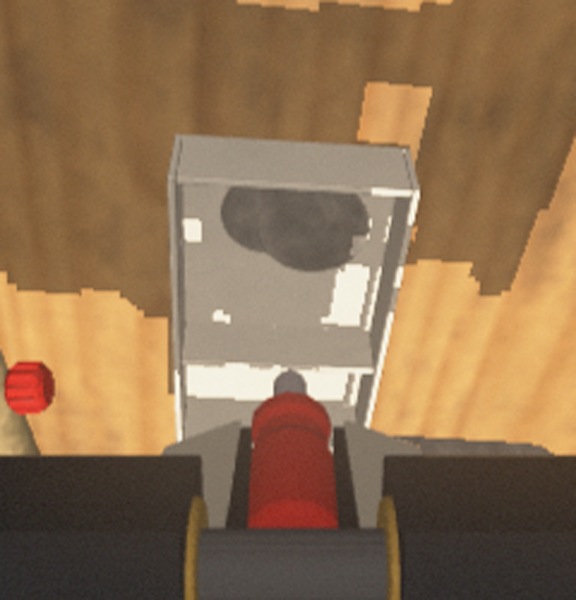

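Run:
```python
from place import *
c=np.load('pics/w6.npz'); g=lambda u,v:onz(c,200+u/2.4,60+v/2.4,18)
print('wall',g(280,364),'end',g(295,187),'L',g(178,187),'R',g(414,192),'wallL',g(183,362),'wallR',g(370,366))
```

```text
wall [ 423.31 -349.48   18.  ] end [ 421.5  -298.15   18.  ] L [ 397.67 -300.43   18.  ] R [ 446.12 -297.     18.  ] wallL [ 399.36 -350.95   18.  ] wallR [ 445.75 -348.16   18.  ]
```

The tip (425,-348) is right above the parting wall (y≈-349.5). I'll shift +8 mm in y and lower.

```bash
python3 -m handwheel '[[[-2,8,0],[0,0,0]],[[0,0,-10],[0,0,0]],[[0,0,-6],[0,0,0]],[[0,0,0],[0,0,0]]]'
```

```text
time: 12.68
tool_pos: [420.9, -328.0, 54.0]
tcp_rot: [3.128, 0.455, 1.671]
contact_force: [0.5, -0.7, -0.6]
grip_width: 17.3
```

```bash
python3 -m handwheel '[[[0,0,0],[0,0,0]],[[0,0,0],[0,0,0]],[[0,0,0],[0,0,0]],[[0,0,0],[0,0,0]]]' 0.55; python3 -m handwheel '[[[0,0,8],[0,0,0]],[[0,0,30],[0,0,0]],[[0,0,50],[0,0,0]],[[-5,0,50],[0,0,0]],[[-10,0,50],[0,0,0]],[[0,0,10],[0,0,0]]]'
python3 - <<'E'
from place import *
c=shot('wrist','w7')
for t in ['tray','lock_pin','pin_head','tray_cell']:
    for r in spot_in(t,'wrist'): P=w(c,r['xyz']); print(t,round(r['score'],2),P,np.array(px(c,P)))
hsv=cv2.cvtColor(c['img'],cv2.COLOR_RGB2HSV); m=((hsv[...,0]<6)|(hsv[...,0]>174))&(hsv[...,1]>180)&(hsv[...,2]>70)
n,l,s,ce=cv2.connectedComponentsWithStats(m.astype(np.uint8))
for i in range(1,n):
    if s[i,4]>20: print(s[i],ce[i],onz(c,*ce[i],15))
E
```

```text
time: 13.18
tool_pos: [421.3, -328.5, 54.8]
tcp_rot: [3.126, 0.456, 1.671]
contact_force: [-0.6, -0.4, -0.3]
grip_width: 40.9
time: 13.92
tool_pos: [406.9, -329.0, 257.0]
tcp_rot: [3.12, 0.46, 1.668]
contact_force: [0.4, -1.0, 0.0]
grip_width: 41.5
tray 0.58 [ 423.3  -340.33    1.48] [330.95  73.45]
lock_pin 0.66 [ 403.64 -309.93   26.71] [314.89  50.05]
pin_head 0.62 [ 405.4  -306.53   26.51] [317.15  46.33]
tray_cell 0.87 [ 428.47 -342.55    1.12] [335.58  75.86]
[304  31  18  20 202] [312.17  39.13] [ 400.64 -304.41   15.  ]
[312  55  19  16 199] [321.69  61.97] [ 411.69 -324.47   15.  ]
[263  93   9  13 104] [266.97  98.74] [ 358.57 -368.04   15.  ]
[234  94  10  13 102] [238.75  99.94] [ 329.17 -372.22   15.  ]
```

The pin lies in the large cell leaning toward +y (head near (404,-307,26), inside the tray's limits). Next is the handle.

```bash
cat > hn.py <<'E'
from kin import *
np.set_printoptions(precision=3,suppress=True); k=np.load('k.npy')
def show(a,th,g):
    Rt=tt(a,th); go(pt(f,[0,0,g]),Rt); r=ik(pt(f,[0,0,g])-3*Rt[:,2],Rt,[.5,.3,1.9,.1,.5,1.4],k); print(a,th,g,r.x)
    return Rt
E
python3 - <<'E'
from hn import *
print(get_obs()['joint_positions'])
show(-109,-13,120); show(-109,-13,54); show(-70,-13,54)
E
```

```text
[-0.649  0.209  1.794 -0.426  0.855 -0.518]
shift [ -2.801 678.197 -54.823] rotvec [ 0.853 -0.274 -1.284]
-109 -13 120 [0.495 0.239 1.91  0.233 0.626 1.551]
shift [  27.1    701.412 -108.887] rotvec [ 0.853 -0.274 -1.284]
-109 -13 54 [0.509 0.381 1.882 0.269 0.512 1.518]
shift [  26.822  701.766 -108.889] rotvec [ 0.746 -0.381 -0.601]
-70 -13 54 [ 0.608  0.386  1.875 -0.123  0.483  1.291]
```

```bash
python3 -m handwheel '[[[-10,15,25],[0,0,0]],[[-15,45,25],[0.071,-0.023,-0.107]],[[-10,62,10],[0.071,-0.023,-0.107]],[[0,62,0],[0.071,-0.023,-0.107]],[[0,62,0],[0.071,-0.023,-0.107]],[[0,62,0],[0.071,-0.023,-0.107]],[[0,62,0],[0.071,-0.023,-0.107]],[[0,62,0],[0.071,-0.023,-0.107]],[[5,62,0],[0.071,-0.023,-0.107]],[[5,62,0],[0.071,-0.023,-0.107]],[[10,62,-5],[0.071,-0.023,-0.107]],[[5,40,-5],[0.071,-0.023,-0.107]]]' 0.55; python3 -m handwheel '[[[5,15,-20],[0.071,-0.023,-0.107]],[[2,5,-25],[0,0,0]],[[0,0,0],[0,0,0]]]'
python3 - <<'E'
from hn import *
print(get_obs()['joint_positions'])
show(-109,-13,110)
E
```

```text
time: 15.68
tool_pos: [396.0, 330.4, 300.4]
tcp_rot: [-3.003, -0.299, 0.438]
contact_force: [-0.2, 0.6, -1.1]
grip_width: 41.2
time: 16.05
tool_pos: [401.9, 347.6, 254.0]
tcp_rot: [-2.947, -0.342, 0.316]
contact_force: [0.3, 1.2, 0.4]
grip_width: 41.2
[0.494 0.165 1.817 0.186 0.798 1.609]
shift [  5.606   6.249 -66.097] rotvec [ 0.008 -0.008  0.002]
-109 -13 110 [0.498 0.26  1.907 0.238 0.608 1.547]
```

```bash
cat > mk.py <<'E'
from hn import *
def mark(c,nm):
    hsv=cv2.cvtColor(np.ascontiguousarray(c['img']),cv2.COLOR_RGB2HSV); H_,S,V=cv2.split(hsv)
    def comp(m,z,lab,amin):
        n,l,s,ce=cv2.connectedComponentsWithStats(m.astype(np.uint8))
        for i in range(1,n):
            if s[i,4]<amin: continue
            o,dd=ray(c,*ce[i]); nrm=f[1][:,2]; P=o+dd*(((f[0]+z*nrm)-o)@nrm)/(dd@nrm); q=f[1].T@(P-f[0])
            if np.hypot(*q[:2])<62: print(nm,lab,s[i,4],ce[i],'r',np.hypot(*q[:2]),'ang-160deg',(np.arctan2(q[1],q[0])%(2*np.pi))-np.radians(160))
    comp(((H_<6)|(H_>174))&(S>130)&(V>60),8,'red',6)
    comp((H_>20)&(H_<32)&(S>150)&(V>60),9,'yellow',6)
E
python3 - <<'E'
from mk import *
c=shot('wrist','w8'); mark(c,'w8')
for t in ['valve_grip','valve_pointer','set_mark']:
    for r in spot_in(t,'wrist'):
        q=f[1].T@(w(c,r['xyz'])-f[0]); print(t,round(r['score'],2),q,np.arctan2(q[1],q[0])%(2*np.pi)-np.radians(160))
print('pred dot',px(c,pt(f,[0,0,56])),'mark',px(c,pt(f,pol(50,v[3],8))))
g=cv2.imread('pics/w8.png'); 
for n in ('w2','w3'): mark(np.load(f'pics/{n}.npz'),n)
E
```

```text
w8 red 64 [360.047 215.234] r 52.74837016377906 ang-160deg 0.6565041598564272
valve_grip 0.9 [ 99.34  104.976 -23.785] -1.9795489498999488
valve_grip 0.65 [ 7.755 -5.02  42.307] 2.9161501553348628
valve_pointer 0.65 [ 93.225 102.537 -24.561] -1.9595979157824388
valve_pointer 0.56 [ 3.599 -7.901 44.765] 2.3473295511955814
set_mark 0.56 [-47.143 -16.649   8.341] 0.6885474908434399
set_mark 0.55 [ 41.03  122.496 -54.236] -1.5449366354683645
pred dot (np.float64(330.1897523445192), np.float64(203.6418202323903)) mark (np.float64(359.4366362777666), np.float64(212.78596656629725))
w2 red 330 [357.615 141.058] r 50.39925386145041 ang-160deg 1.6479441933376555
w2 red 28 [323.679 133.643] r 52.30602559611922 ang-160deg 0.6527355208065284
w2 yellow 6 [311.667 113.833] r 47.05807740353891 ang-160deg 0.033186347779129655
w3 red 108 [233.537 195.63 ] r 52.81866665580715 ang-160deg 0.6541410088314032
w3 red 720 [302.968 217.185] r 51.54421652927953 ang-160deg 1.815969789255257
w3 yellow 59 [228.136 157.051] r 43.459354856783854 ang-160deg 0.03225402541992661
```

Mark at ≈0.66 rad from three views; pointer now at ≈0.03. Approach the bar.

```bash
python3 -m handwheel '[[[2,2,-20],[0.008,-0.008,0.002]],[[2,2,-25],[0,0,0]],[[2,2,-21],[0,0,0]],[[6,5,-11],[0,0,0]],[[8,6,-15],[0,0,0]],[[6,5,-12],[0,0,0]],[[4,3,-7],[0,0,0]],[[0,0,0],[0,0,0]]]' 0.55
python3 - <<'E'
from hn import *
show(-108,-13,54)
E
```

```text
time: 17.25
tool_pos: [433.5, 373.1, 146.2]
tcp_rot: [-2.939, -0.359, 0.315]
contact_force: [0.5, -0.2, 0.1]
grip_width: 41.3
shift [-0.645  0.404 -4.186] rotvec [-0.012  0.     0.015]
-108 -13 54 [0.512 0.381 1.881 0.259 0.512 1.513]
```

```bash
python3 -m handwheel '[[[0,1,-4],[-0.01,0,0.015]],[[0,0,0],[0,0,0]]]'; python3 -m handwheel '[[[0,0,0],[0,0,0]],[[0,0,0],[0,0,0]],[[0,0,0],[0,0,0]],[[0,0,0],[0,0,0]]]' 1
python3 - <<'E'
from hn import *
Rt=tt(-108,-13); go(pt(f,[0,0,54]),Rt)
# rotation about spindle of the current pose
o=get_obs(); s=f[1][:,2]; 
gp=o['tool_pos']+3*R.from_euler('xyz',o['tcp_rot']).as_matrix()[:,2]
q=f[1].T@(gp-f[0]); print('grasp in dial',q); 
for a in (.105,.315,.63):
    t=R.from_rotvec(a*s).apply(o['tool_pos']-f[0])+f[0]; print(a,t-o['tool_pos'],a*s)
E
```

```text
time: 17.5
tool_pos: [433.3, 374.1, 142.6]
tcp_rot: [-2.95, -0.356, 0.334]
contact_force: [0.0, -0.5, -0.2]
grip_width: 41.3
time: 18.0
tool_pos: [432.9, 374.9, 142.8]
tcp_rot: [-2.948, -0.356, 0.333]
contact_force: [-2.7, 6.0, 1.0]
grip_width: 11.5
shift [-0.099 -1.437 -0.81 ] rotvec [-0.004  0.    -0.001]
grasp in dial [ 1.258  1.083 54.113]
0.105 [-0.184  0.102 -0.058] [-0.048 -0.037  0.086]
0.315 [-0.567  0.248 -0.207] [-0.143 -0.111  0.258]
0.63 [-1.147  0.31  -0.501] [-0.285 -0.222  0.516]
```

```bash
python3 -m handwheel '[[[-0.1,0.1,0],[-0.02,-0.016,0.037]],[[-0.1,0.1,0],[-0.041,-0.032,0.074]],[[-0.1,0.1,-0.1],[-0.041,-0.032,0.074]],[[-0.2,0.1,-0.1],[-0.041,-0.032,0.074]],[[0,0,0],[0,0,0]]]'; python3 -m handwheel '[[[-0.2,0,-0.1],[-0.041,-0.032,0.074]],[[-0.2,0,-0.1],[-0.041,-0.032,0.074]],[[-0.2,0,-0.1],[-0.041,-0.032,0.074]],[[-0.1,0,0],[-0.02,-0.016,0.037]],[[0,0,0],[0,0,0]],[[0,0,0],[0,0,0]]]'
python3 - <<'E'
from mk import *
o=get_obs(); Rc=R.from_euler('xyz',o['tcp_rot']).as_matrix(); q=f[1].T@Rc[:,1]; print('jaw ang',np.degrees(np.arctan2(q[1],q[0])),o['grip_width'],o['moment'],o['contact_force'])
for n in ('wrist','side'):
    mark(shot(n,n+'9'),n)
E
```

```text
time: 18.62
tool_pos: [432.5, 375.7, 142.8]
tcp_rot: [-3.141, -0.388, 0.664]
contact_force: [-4.2, 6.2, 1.8]
grip_width: 11.9
time: 19.38
tool_pos: [431.9, 376.2, 142.8]
tcp_rot: [2.951, -0.36, 0.993]
contact_force: [-4.7, 8.8, 0.6]
grip_width: 11.9
jaw ang -71.77024517863573 11.861538982860495 [1.019 0.749 0.596] [-4.682  8.82   0.566]
```

The jaw angle corresponds to valve ≈ 0.667. Let go, back off along the spindle and check.

```bash
python3 -m handwheel '[[[0,0,0],[0,0,0]],[[0,0,0],[0,0,0]],[[0,0,0],[0,0,0]]]' 0.55; python3 -m handwheel '[[[-3,-2,6],[0,0,0]],[[-7,-5,13],[0,0,0]],[[-12,-9,22],[0,0,0]],[[-15,-15,40],[0,0,0]],[[-10,-20,50],[0.05,-0.1,0]],[[0,-5,30],[0.05,-0.1,0]],[[0,0,0],[0,0,0]]]'
python3 - <<'E'
from mk import *
c=shot('wrist','w10'); mark(c,'w10')
for t in ['valve_grip','valve_pointer','set_mark']:
    for r in spot_in(t,'wrist'):
        q=f[1].T@(w(c,r['xyz'])-f[0]); print(t,round(r['score'],2),q)
u,vv=px(c,pt(f,[0,0,30])); print(u,vv)
T=shot('top','t10'); 
i=int(np.clip(u,75,565));j=int(np.clip(vv,75,325))
a=cv2.resize(cv2.imread('pics/w10.png')[j-75:j+75,i-75:i+75],(560,560),interpolation=cv2.INTER_CUBIC)
b=cv2.resize(cv2.imread('pics/t10.png')[190:222,420:455],(240,220),interpolation=cv2.INTER_CUBIC)
b=cv2.copyMakeBorder(b,0,340,0,0,cv2.BORDER_CONSTANT); cv2.imwrite('pics/v4.png',np.hstack([a,b]))
E
```

```text
time: 19.85
tool_pos: [432.2, 374.1, 141.8]
tcp_rot: [2.95, -0.356, 0.992]
contact_force: [-0.7, -0.2, 0.2]
grip_width: 36.7
time: 20.72
tool_pos: [384.3, 317.8, 305.7]
tcp_rot: [2.816, -0.551, 1.051]
contact_force: [1.1, -0.2, 0.0]
grip_width: 41.4
w10 red 9 [278. 236.] r 51.53275390085296 ang-160deg 0.6735378119072619
valve_grip 0.61 [ 99.022 103.744 -20.367]
valve_grip 0.58 [ 0.55  -0.754 39.707]
valve_pointer 0.78 [-1.199 -4.461 46.136]
valve_pointer 0.71 [ 92.387 102.152 -25.515]
set_mark 0.46 [ 38.438 121.139 -53.476]
276.06026770909443 199.45137933933486
```

View pics/v4.png

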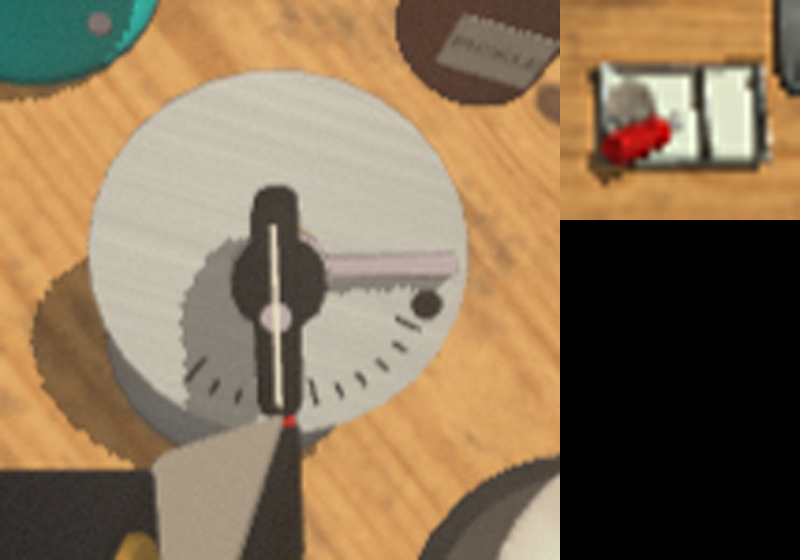

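The pin lies in the large cell (right crop). The stripe points very nearly at the red mark, which is partly hidden by a finger. I'll back off a little and compare angles numerically.

```bash
python3 -m handwheel '[[[-5,-20,10],[0.03,-0.05,0]],[[-5,-30,10],[0.03,-0.05,0]],[[0,0,0],[0,0,0]],[[0,0,0],[0,0,0]]]'
python3 - <<'E'
from mk import *
def onp(c,u,vv,z):
    o,dd=ray(c,u,vv); n=f[1][:,2]; P=o+dd*((f[0]+z*n-o)@n)/(dd@n); return f[1].T@(P-f[0])
c=np.load('pics/w10.npz'); g=lambda a,b:onp(c,276-75+a*150/560,199-75+b*150/560,56)
A,B=g(274,228),g(279,405); D=B-A; print('stripe',A,B,'valve',np.arctan2(D[1],D[0])%(2*np.pi)-np.radians(160)); print('dot',g(275,318))
n=shot('wrist','w11'); mark(n,'w11'); t=np.load('pics/t10.npz'); mark(t,'top'); mark(shot('side','s11'),'side')
# old-picture calibration of the stripe measure (start valve 0..0.04)
c=np.load('pics/w2.npz'); A,B=[onp(c,285+a/5,45+b/5,56) for a,b in ((288,360),(110,405))]; D=B-A; print('start stripe',np.arctan2(D[1],D[0])-np.radians(160))
# stripe in w11: white pixels near handle
u,vv=px(n,pt(f,[0,0,56])); print('dot pred',u,vv)
hsv=cv2.cvtColor(n['img'],cv2.COLOR_RGB2GRAY); P=[]
for rr in range(-32,33):
  for s in range(-8,9):
    pass
blk=(hsv<70).astype(np.uint8); roi=np.zeros_like(blk); roi[int(vv)-45:int(vv)+45,int(u)-30:int(u)+30]=1
m,l,st,ce=cv2.connectedComponentsWithStats(blk*roi); i=1+st[1:,4].argmax()
ys,xs=np.where(l==i); Q=np.array([onp(n,a,b,50)[:2] for a,b in zip(xs,ys)]); e,V=np.linalg.eigh(np.cov(Q.T)); dv=V[:,1]; dv*=-np.sign(dv[0]); print('bar',st[i],Q.mean(0),'valve',np.arctan2(dv[1],dv[0])%(2*np.pi)-np.radians(160),np.sqrt(e))
E
```

```text
time: 21.48
tool_pos: [375.7, 268.6, 322.6]
tcp_rot: [2.749, -0.646, 1.088]
contact_force: [0.4, 0.5, 0.5]
grip_width: 41.4
stripe [21.556  7.502 56.   ] [-24.981  -7.716  56.   ] valve 0.6651140249651464
dot [-1.685  0.321 56.   ]
w11 red 40 [246.725 226.775] r 54.43905531924663 ang-160deg 0.6618078818554203
w11 yellow 15 [246. 219.] r 44.36829956248637 ang-160deg 0.6513868565761252
start stripe 0.0296804708781937
dot pred 242.04897198099482 189.9271640565262
bar [232 161  23  57 607] [1.37 0.  ] valve 0.6473045315750614 [ 5.566 15.553]
```

The pointer (0.65–0.665 rad) matches the mark (≈0.66 rad), the pin is in the tray and the arm is clear. Handing in.

```bash
python3 -c "
from plant import bot; print(bot.close_job())"
```

```text
the job is handed in; nothing more can be done
None
```

The pin is in the grey tray and the valve pointer is on the red mark. I handed the job in at about 21.5 s; no verdict was reported.

- **Pin:** I pulled it out along its axis and released it in the tray's large cell. The last top picture shows it lying there toward the +y end, with the tray standing flat.
- **Valve:** I turned the handle to about 0.66 rad and let go. The pointer and handle measured 0.65–0.665 rad and the red mark 0.66 rad, so they agree within about 0.02 rad (limit 0.09).
- **Red mark:** Its angle read the same before and after, about 0.655 and 0.66 rad, so it was not pushed.
- **Arm:** It was clear of everything at the end, with contact force near zero.

**Contacts and disagreements on the way:**
- **First reach for the pin:** a fingertip touched something near the dial at about 9 N. I backed off 4 mm before gripping.
- **First try at placing the pin:** it came down on the tray's parting wall at about 26 N. I lifted and moved it 8 mm in +y. I can't say whether that contact counts against the force limits.
- **Camera disagreement:** the top and side cameras placed the stand about 4 mm from the wrist camera's estimate. I used the wrist camera, and the grasps confirmed it.
- **Not checked:** I did not measure the pin's height again after the release. The networks put its head at about 26 mm (limit 60 mm).

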